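# Unstack the cleaned pump parts and dry-fit each on its mate

### The arm

A 6-joint arm with a two-finger parallel gripper is mounted at the origin on a cart in front of the work surface, level with it; the furniture and walls round the work are solid. World frame = base frame: x ahead of the robot, y to its left, z up, the work surface at z = 0. Lengths are in mm, angles in rad, forces in N, time in s.
With the tool pointing down it reaches from about 275 to 750 mm from the base axis. Payload 10.2 kg.
Tool frame: the origin (TCP) lies at the very end of the fingers, on their centre line; the grasp point (between the pads) lies 19 mm behind it (ctrl.hold_point_z is the distance from the TCP to the grasp point, in mm); z points along the fingers, y is the direction in which the jaws open and shut (so a half turn about z gives the same grasp; the last joint's range is limited). The gripper opens to 85 mm and grips with 20 to 120 N. Pads are 22 mm wide; open, the fingers measure 114 mm over their backs; the gripper's body (76 mm by 85 mm) begins 54 mm behind the grasp point. The pads swing forward as they close: fully open they stand 13 mm farther back than shut.
Start: joints at [1.064, 0.313, 1.498, -0, 1.331, -0.223], TCP at [147.016, 504.002, 231.294] pointing down, gripper open.
Joint ranges: [-2.94, 2.94], [-0.97, 2.17], [0.19, 2.56], [-1.23, 4.37], [0.02, 3.11], [-2.88, 2.88]. Speed limits (rad/s): [2.39, 2.39, 3.01, 3.14, 3.14, 3.14].

### API

Orientations are given as a unit quaternion [w, x, y, z].
In Python, from rig import readout, cams, workorder, spotter, ctrl gives the robot as it stands.
- The arm moves only by the tool step_arm, never from a script. Its argument "plan" is text: rows parted by semicolons, each of 5 numbers parted by spaces: the shift along the tool's x, y, z in cm, then the turn about the tool's z in degrees, then the opening in per cent of the stroke, from 0 (shut) to 100 (fully open). In form: x y z twist gripper; .... A call has 1 to 10 rows; each row is the pose to reach, as a shift and turn from the pose commanded when the call began, along the tool's axes at that moment; what a row does not reach only later rows make up. A row lasts 1/10 s, in which the tool goes at most 50 mm and 8.59 degrees, less where a joint would pass 70% of its speed; a pose out of reach is approached as far as the arm can. A call with a gripper value outside its range is refused whole. The fingers move at their own pace and stop on an object; "grip_force" is the grip in N (left out, the last holds). Time passes only in rows, so rows that repeat a pose let the fingers close. It gives the time, the measured TCP pose, the force and the opening at its end, in the units of the state.
- readout.sense(): the state, without advancing time (a new reading comes with each control period).
- cams.capture(name): name is "scene" or "top"; returns (picture, depth): 400x640x3 uint8, red, green, blue; 400x640 float32, mm along the optical axis (not along the pixel's ray), 0 where there is no reading.
- cams.camera_info(name): a dict with "vfov" (degrees; the focal length in pixels is half the picture's height over the tangent of half this angle, whatever the lens; pixels are square), "cx", "cy" (the principal point, pixels), "k1" (the pictures are not rectified: a ray, as slopes to the right and down, at radius r is drawn at 1 + k1 r^2 times it, then the intrinsics apply), "rvec" (rotation vector, rad) and "tvec" (3), from world to camera coordinates, as OpenCV has them. Camera axes: x right, y down, z forward; pixel columns grow to the right and rows downward; lengths in mm; the calibration is good to about 2 mm. A picture is of the moment at which its call begins. camera_info takes no time and is no camera call.
- workorder.finish_job(): hands the job in, once; it reports no verdict.
Trained networks look in the newest picture that a camera, given by its name, has taken for a name from the list of things; names that differ only in an ending like _2 or _b are one class to them, and where a whole thing is asked for, a point or a joint stands for the part that bears it (a point fixed in the world has none). Each returns a list of dicts, best first, with "conf" (0 to 1); they miss things now and then, are a little off and sometimes report something else, mostly with a low value. They report only what shows in the picture. A call takes as long as a camera call. They do not tell look-alikes from the thing itself.
- spotter.regions_of(camera, target): "pixels" (400x640 bool, what is visible of it) and "extent" ([centre column, centre row, width, height] in pixels, round what is visible of it).
The state is a dict: "time_s": time; "joints": joint angles; "dq": joint speeds; "tau": joint torques, N m; "eef_pos": TCP position; "ee_rot": TCP orientation; "force": force on the tool from outside, world axes, zero at the start; "wrist_torque": the same for the moment, N m; "grip_width": opening from 0.0 (shut) to 1.0 (fully open).
Only numpy, scipy, OpenCV 4.12 (cv2) and the standard library are available. Lean on these libraries where they do the work, as an engineer would, in place of code of your own. Each camera call takes 0.05 s, during which the arm holds its last target. There are 200 camera calls.

### The job

The cleaned parts of the small piston pump stand stacked on the wooden block. Take the stack down from the top, one part at a time, and dry-fit each on the piece it runs with: the ball guide ball-down into the centre hole of the piston set, the bearing flat into the flange's pocket, the cylinder block fully down over the shaft, and the valve plate flat on the end cover with its notch over the dowel pin. Lower them gently rather than letting them drop, never lay one on the dirty bench, and leave all four seated and let go.

Things in the scene. Friction and masses are not known exactly. Their poses are not given: they have to be found in the camera images.
- ball_guide: Ball guide, loose, top of the stack: bronze, a 30 mm ball (cut flat below) with a round hub of 20 mm dia. standing up out of it; 39 mm tall, 0.09 kg. Origin on the axis at its underside, z up; ball centre z = 13 mm, hub z = 24 to 39 mm (grip there). In the stack the ball sits in the bearing's bore, underside 2.5 mm below the bearing's top.
- ball_bearing: Ball bearing, loose, second in the stack: bright steel, 46 mm outside, 22 mm bore, 16 mm thick, balls visible, 0.12 kg. Origin on the axis at its underside, z up. Grip it across the outside by its upper half, to keep the fingers out of the pocket.
- cylinder_block: Cylinder block, loose, third in the stack: steel cylinder, 58 mm dia., 40 mm tall, nine round bores in its top face and a 20 mm through bore, 0.5 kg. Origin on the axis at its underside, z up. Its turn does not matter.
- valve_plate: Valve plate, loose, lowest in the stack: flat bright disc, 68 mm dia., 8 mm thick, 30 mm bore, two kidney-shaped windows and one notch in the rim, 11 mm wide, 7 mm deep; 0.18 kg. Origin on the axis at its underside, z up; +x points from the axis to the notch. It overhangs the flat sides of the wooden block by 12 mm.
- wood_block: Wooden block that carries the stack, 44 x 44 x 28 mm, fixed. Origin at the centre of its underside on the bench. At the start the four loose parts stand on it, on one axis within about 2 mm.
- piston_set: Small piston set, fixed, 62 mm dia.: nine upright pistons hold a retainer plate with its top at z = 44 mm and a 22 mm centre hole, ringed by nine bronze slippers up to z = 48 mm (31 mm clear circle). Place of the ball guide: the ball rests on the hole's edge, underside at z = 41.5 mm. Origin on the axis at bench level, z up.
- bearing_flange: Round dark flange, 100 mm dia., fixed, with a raised steel ring (72 mm outside, top at z = 20 mm). The bearing's pocket in the ring is 51 mm dia., bevelled to 58 mm at the top, floor at z = 14 mm: the bearing's underside comes there, 10 mm of it stays proud. Origin on the axis at bench level, z up.
- drive_shaft: Splined shaft stub upright on a round dark foot, fixed: foot 90 mm dia., 14 mm thick; shoulder 40 mm dia., top at z = 24 mm; shaft 15 mm dia. with a tapered tip ending at z = 68 mm. Place of the cylinder block: bore over the shaft, underside on the shoulder at z = 24 mm. Origin on the axis at bench level, z up.
- end_cover: Square dark end cover, 100 mm, fixed, pipe boss on its +y side, bright round seat 62 mm dia. raised 8 mm to z = 30 mm. A 25 mm boss with tapered tip in its middle rises to z = 46 mm; a 6 mm dowel pin 31.5 mm from the axis along +x to z = 39 mm. Place of the valve plate: bore over boss, notch over pin, underside at z = 30 mm. Origin on the axis at bench level, z up.
Mind the look-alikes: they are no part of the job. What is shaped like the drive_shaft but yellow is not meant.

How it is judged (in metres and radians):
On the way, in this order (a step that is already met when the one before it is completed fails the run):
1. the ball guide sits ball down in the centre hole of the piston set (horizontal distance between ball_guide and piston_set below 0.006 m and z of ball_guide in the frame of piston_set between 0.0375 and 0.0455 m and angle between ball_guide's own z axis and vertical below 0.35 rad), for 0.2 s.
2. the bearing lies flat in the pocket of the flange (horizontal distance between ball_bearing and bearing_flange below 0.005 m and z of ball_bearing in the frame of bearing_flange between 0.012 and 0.016 m and angle between ball_bearing's own z axis and vertical below 0.08 rad), for 0.2 s.
3. the cylinder block is down over the shaft on its shoulder (horizontal distance between cylinder_block and drive_shaft below 0.005 m and z of cylinder_block in the frame of drive_shaft between 0.022 and 0.026 m and angle between cylinder_block's own z axis and vertical below 0.08 rad), for 0.2 s.
4. the valve plate lies flat on the end cover with its notch over the dowel pin (horizontal distance between valve_plate and end_cover below 0.005 m and z of valve_plate in the frame of end_cover between 0.028 and 0.032 m and angle between valve_plate's own z axis and vertical below 0.08 rad and angle between the x axis of valve_plate and the x axis of end_cover, either way round below 0.12 rad), for 0.2 s.
At the end, for the whole second after the job is handed in: All four released, at rest on their mates: bearing, block and plate within 5 mm of the mate's axis, 2 mm of seated height, 0.08 rad of level; plate's notch within 0.12 rad of the dowel; ball guide within 6 mm of the axis, 4 mm of seated height, 0.35 rad of upright (all of step 1 and all of step 2 and all of step 3 and all of step 4 and linear speed of each of ball_guide, ball_bearing, cylinder_block, valve_plate below 0.02 m/s); the robot touches nothing.
It fails at once if a part is laid on the bench (height (world z) of any of ball_guide, ball_bearing, cylinder_block, valve_plate below 0.008 m).
It fails at once if a part is dropped onto its mate (falls faster than 0.7 m/s there) ((horizontal distance between ball_guide and piston_set below 0.03 m and linear speed of ball_guide above 0.7 m/s) or (horizontal distance between ball_bearing and bearing_flange below 0.03 m and linear speed of ball_bearing above 0.7 m/s) or (horizontal distance between cylinder_block and drive_shaft below 0.03 m and linear speed of cylinder_block above 0.7 m/s) or (horizontal distance between valve_plate and end_cover below 0.03 m and linear speed of valve_plate above 0.7 m/s)).
It also fails if it takes over 106 s, if anything falls off the work surface, if the arm or the gripper's body presses on something with over 40 N, if the wrist force passes 120 N, or if a joint passes its speed limit or range.

## Working session

There is one attempt and no reset: what is moved stays moved. The work goes in short steps, Python scripts to look and compute and a tool call to move; the robot and the scene stay as the last step left them, time stands still between calls to the robot, and variables do not carry over. Pictures are saved under pics/ and viewed, about 12 in all and at most 16, crops included, and the job is handed in when it is done.

Besides the shell and the picture viewer there is one more tool, called by a JSON object that holds its "api" and its "payload", one argument or row to a line. step_arm: Moves the arm, as the interface text tells. Its arguments: {"type":"object","properties":{"plan":{"type":"string"},"grip_force":{"type":"number"}},"required":["plan"]}

```bash
mkdir -p pics; ls
cat > h.py <<'E'
import numpy as np, cv2
from rig import readout, cams, workorder, spotter, ctrl
def cal(n):
    i=cams.camera_info(n); f=200/np.tan(np.radians(i["vfov"])/2)
    R=cv2.Rodrigues(np.array(i["rvec"],float))[0]; return f,i["cx"],i["cy"],i["k1"],R,np.array(i["tvec"],float)
def rays(n,u,v):
    f,cx,cy,k,R,t=cal(n); a=(np.asarray(u,float)-cx)/f; b=(np.asarray(v,float)-cy)/f
    x,y=a.copy(),b.copy()
    for _ in range(15):
        s=1+k*(x*x+y*y); x=a/s;y=b/s
    return np.stack([x,y,np.ones_like(x)],-1)
def cloud(n,d):
    v,u=np.mgrid[:d.shape[0],:d.shape[1]]; f,cx,cy,k,R,t=cal(n)
    return (rays(n,u,v)*d[...,None]-t)@R   # R^T (p-t)
def proj(n,P):
    f,cx,cy,k,R,t=cal(n); c=np.atleast_2d(P)@R.T+t; x=c[:,0]/c[:,2];y=c[:,1]/c[:,2]; s=1+k*(x*x+y*y)
    return np.stack([f*x*s+cx,f*y*s+cy],-1)
def save(p,name): cv2.imwrite("pics/"+name,p[...,::-1])
E
python3 - <<'E'
from h import *
for n in ("scene","top"):
    p,d=cams.capture(n); save(p,n+"0.png"); np.savez("/tmp/%s0.npz"%n,p=p,d=d)
    W=cloud(n,d); f,cx,cy,k,R,t=cal(n); print(n,f,cx,cy,k,"pos",-R.T@t, "fwd",R[2])
    for o in "ball_guide ball_bearing cylinder_block valve_plate wood_block piston_set bearing_flange drive_shaft end_cover".split():
        for r in spotter.regions_of(n,o)[:3]:
            m=r["pixels"]&(d>0); q=W[m]
            if len(q): print(n,o,round(r["conf"],2),np.round(r["extent"]),np.round(np.median(q,0)),"z98",np.round(np.percentile(q[:,2],98)), m.sum())
s=readout.sense(); print(s, ctrl.hold_point_z)
E
```

```text
pics
scene 421.7735095934203 316.7821100129135 192.13649884925806 -0.11076902174585794 pos [  88.9214536  -880.40954406  563.03420795] fwd [ 0.37701177  0.80820164 -0.45240715]
scene ball_guide 0.7 [420. 240.  16.  25.] [ 563. -345.  110.] z98 130.0 280
scene ball_guide 0.19 [421. 262.  33.  26.] [ 545. -352.   72.] z98 78.0 292
scene ball_bearing 0.72 [421. 247.  23.  16.] [ 558. -351.   90.] z98 94.0 235
scene ball_bearing 0.19 [339. 233.  38.  39.] [ 491. -138.   14.] z98 61.0 819
scene cylinder_block 0.57 [422. 262.  32.  21.] [ 545. -351.   71.] z98 78.0 254
scene piston_set 0.58 [357. 191.  19.  19.] [641.  40.  35.] z98 50.0 348
scene bearing_flange 0.91 [302. 208.  25.  24.] [468.  36.  15.] z98 67.0 531
scene drive_shaft 0.96 [338. 234.  36.  35.] [ 492. -138.   14.] z98 61.0 840
scene end_cover 0.69 [310. 174.  36.  23.] [573. 215.  22.] z98 43.0 611
top 486.01036382741813 319.82703858811624 210.98414733913629 -0.12166689597043787 pos [ 239.92801011  -20.79873921 1404.9419415 ] fwd [ 0.17553307 -0.00474159 -0.98446212]
top ball_guide 0.51 [430. 174.   6.   8.] [ 565. -337. 
[... 455 characters left out ...]
8 42.0 1164
{'time_s': 1.0, 'joints': array([ 1.06359189e+00,  3.12915685e-01,  1.49772385e+00,  2.28321045e-06,
        1.33098478e+00, -2.23383595e-01]), 'dq': array([ 0.00143089,  0.00074763,  0.00224509,  0.00115599, -0.00013702,
        0.00054062]), 'tau': array([-9.18221558e-04, -4.12176740e+01, -2.59895933e+01, -2.92265586e-04,
        6.78499182e-04, -2.28738168e-05]), 'eef_pos': array([147.01692896, 503.99632324, 231.27715571]), 'ee_rot': array([-6.69128680e-06,  1.41434856e-01,  9.89947565e-01, -1.43911305e-05]), 'force': array([-0.15940993, -0.48238596, -0.92174102]), 'wrist_torque': array([0.04423306, 0.00654152, 0.02223136]), 'grip_width': 1.0005185481073253} 18.700000000000003
```

Run:
```python
from h import *
p=np.load("/tmp/top0.npz")["p"]; c=p[110:330,180:480]; save(cv2.resize(c,None,fx=2.66,fy=2.66,interpolation=cv2.INTER_CUBIC),"c1.png")
p=np.load("/tmp/scene0.npz")["p"]; c=p[130:300,240:470]; save(cv2.resize(c,None,fx=3.4,fy=3.4,interpolation=cv2.INTER_CUBIC),"c2.png")
```

```text
(no output)
```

View pics/c1.png

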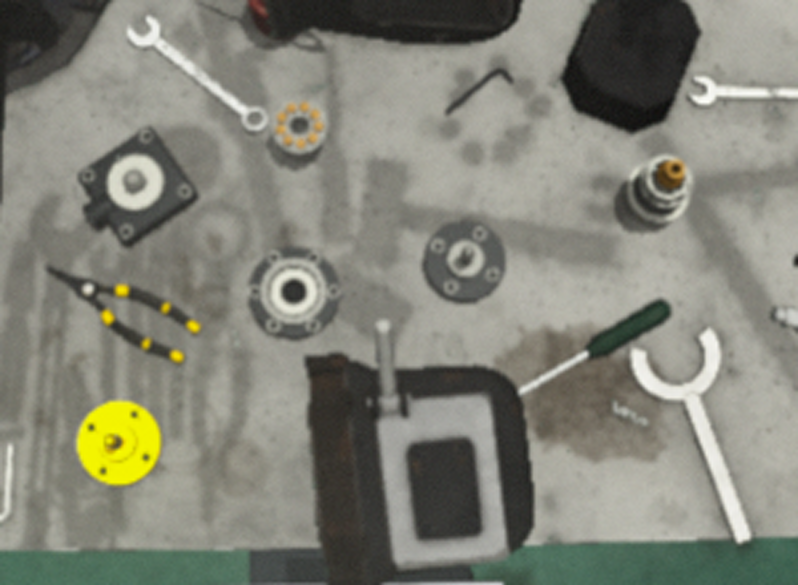

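View pics/c2.png

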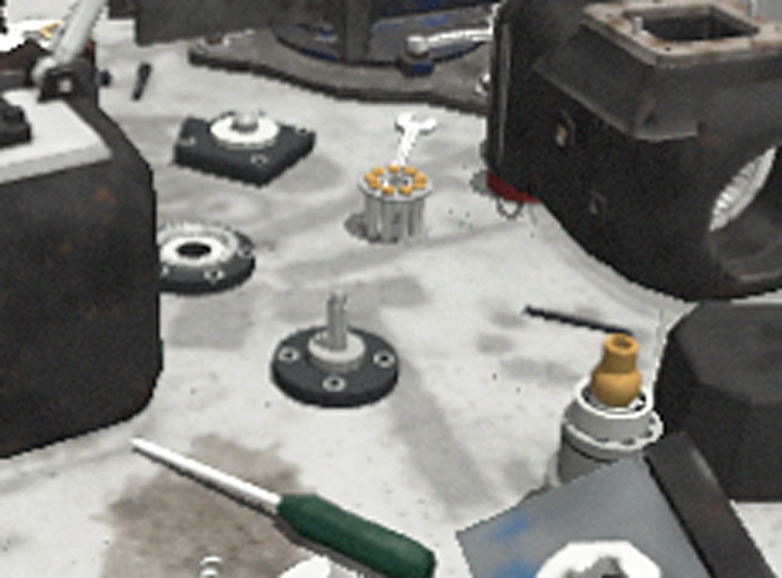

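Run:
```python
from h import *
D={n:np.load("/tmp/%s0.npz"%n) for n in("scene","top")}
q=np.concatenate([cloud(n,D[n]["d"])[D[n]["d"]>0].reshape(-1,3) for n in D])
print("     ",list(range(550,-451,-50)))
for X in range(100,801,50): print(X,[ (lambda m:int(np.percentile(q[m,2],98)) if m.sum()>3 else -1)((abs(q[:,0]-X)<25)&(abs(q[:,1]-Y)<25)) for Y in range(550,-451,-50)])
# cover orientation: points at cover top from top camera, dark mask
r=[r for r in spotter.regions_of("top","end_cover")]
if r:
    r=r[0]; W=cloud("top",D["top"]["d"]); c,(w,h),a=cv2.minAreaRect(np.argwhere(r["pixels"])[:,::-1].astype(np.float32)); print(c,w,h,a)
```

```text
[550, 500, 450, 400, 350, 300, 250, 200, 150, 100, 50, 0, -50, -100, -150, -200, -250, -300, -350, -400, -450]
100 [534, 543, 555, 578, 591, 594, 585, -793, 5, 5, 16, 260, 261, 5, 4, -701, -787, -788, -787, -788, -786]
150 [526, 530, 544, 551, 542, -790, -787, -700, 4, 5, 4, 225, 204, 6, 4, -721, -785, -787, -787, -786, -787]
200 [323, 533, 539, 17, 6, 5, 5, 4, 5, 6, 197, 223, 231, 230, 211, 161, 5, 4, 5, 11, 8]
250 [29, 28, 28, 26, 9, 5, 17, 10, 4, 5, 213, 216, 225, 225, 211, 172, 5, 4, 3, 10, 4]
300 [41, 23, 28, 19, 8, 17, 65, 18, 6, 5, 217, 219, 231, 231, 211, 4, 5, 8, 8, 11, 3]
350 [44, 124, 95, 40, 5, 15, 18, 14, 6, 6, 224, 229, 294, 212, 206, 14, 5, 11, 12, 10, 4]
400 [6, 150, 147, 40, 5, 6, 15, 14, 7, 9, 17, 5, 309, 4, 6, 5, 24, 26, 20, 10, 56]
450 [18, 105, 83, 6, 6, 14, 18, 16, 12, 23, 24, 17, 5, 17, 16, 4, 5, 25, 27, 5, 60]
500 [21, 10, 92, 160, 6, 14, 18, 5, 5, 21, 24, 15, 5, 49, 64, 5, 5, 4, 4, 6, 82]
550 [20, 4, 151, 192, 149, 26, 32, 31, 20, 4, 6, 5, 5, 16, 16, 4, 4, 91, 129, 5, 5]
600 [5, 6, 152, 152, 150, 25, 47, 40, 19, 5, 48, 4, 4, 4, 4, 5, 5, 78, 128, 5, 6]
650 [21, 86, 152, 152, 150, 5, 23, 24, 4, 45, 50, 44, 4, 6, 4, 5, 72, 77, 77, 5, 4]
700 [25, 84, 152, 152, 150, 5, 4, 4, 10, 7, 5, 162, 173, 178, 181, 7, 77, 79, 79, 74, 9]
750 [72, 195, 197, 197, 196, 166, 10, 10, 5, 183, 194, 183, 213, 214, 213, 169, 77, 79, 79, 77, 5]
800 [3, 188, 198, 198, 195, 71, 64, 8, 5, 199, 205, 193, 214, 165, 214, 182, 5, 78, 77, 4, 4]
(229.57691955566406, 181.11537170410156) 33.559364318847656 39.10636520385742 56.3099365234375
```

{"api": "step_arm", "payload": {
  "plan": "-44.4 -33.3 0 0 50;-44.4 -33.3 0 0 50;-44.4 -33.3 0 0 50;-44.4 -33.3 0 0 50;-44.4 -33.3 0 0 50;-44.4 -33.3 0 0 50;-44.4 -33.3 0 0 50;-44.4 -33.3 0 0 50;-44.4 -33.3 0 0 50;-44.4 -33.3 0 0 50",
  "grip_force": 30
}}

```text
time_s: 2.05
eef_pos: [448.0, 102.0, 231.6]
ee_rot: [0.0, 0.142, 0.99, 0.0]
force: [0.1, 1.6, -0.2]
grip_width: 0.502
```

{"api": "step_arm", "payload": {
  "plan": "-24 -39 0 0 50;-24 -39 0 0 50;-24 -39 0 0 50;-24 -39 0 0 50;-24 -39 0 0 50;-24 -39 0 0 50;-24 -39 0 0 50;-24 -39 0 0 50;-24 -39 0 0 50;-24 -39 0 0 50"
}}

```text
time_s: 3.05
eef_pos: [567.8, -342.3, 229.4]
ee_rot: [-0.001, 0.143, 0.99, -0.0]
force: [0.0, 1.4, -0.3]
grip_width: 0.499
```

{"api": "step_arm", "payload": {
  "plan": "0 0 0 0 50;0 0 0 0 50"
}}

```text
time_s: 3.25
eef_pos: [568.3, -336.5, 231.4]
ee_rot: [-0.0, 0.141, 0.99, 0.0]
force: [-0.7, 0.5, 0.4]
grip_width: 0.501
```

```bash
cat >> h.py <<'E'
def to(x,y,z):
    s=readout.sense(); p=s["eef_pos"]; from scipy.spatial.transform import Rotation as Ro
    q=s["ee_rot"]; R=Ro.from_quat([*q[1:],q[0]]).as_matrix(); print("t",round(s["time_s"],2),"tcp",np.round(p,1),"ty",np.round(R[:2,1],3),"j",np.round(s["joints"],2),"w",round(s["grip_width"],3),"F",np.round(s["force"],1))
    print("tool cm",np.round(R.T@(np.array([x,y,z])-p)/10,2))
E
python3 - <<'E'
from h import *
to(569,-339,140)
P={}
for n in("scene","top"):
    p,d=cams.capture(n); P[n]=cv2.resize(p[190:310,340:500] if n=="scene" else p[120:240,360:520],None,fx=2.5 if n=="top" else 5,fy=2.5 if n=="top" else 5,interpolation=cv2.INTER_CUBIC)
save(P["scene"],"s1.png")
E
```

```text
t 3.25 tcp [ 568.3 -336.5  231.4] ty [0.279 0.96 ] j [-0.71  0.63  1.02  0.    1.49 -2.  ] w 0.501 F [-0.7  0.5  0.4]
tool cm [-0.14 -0.22  9.14]
```

View pics/s1.png

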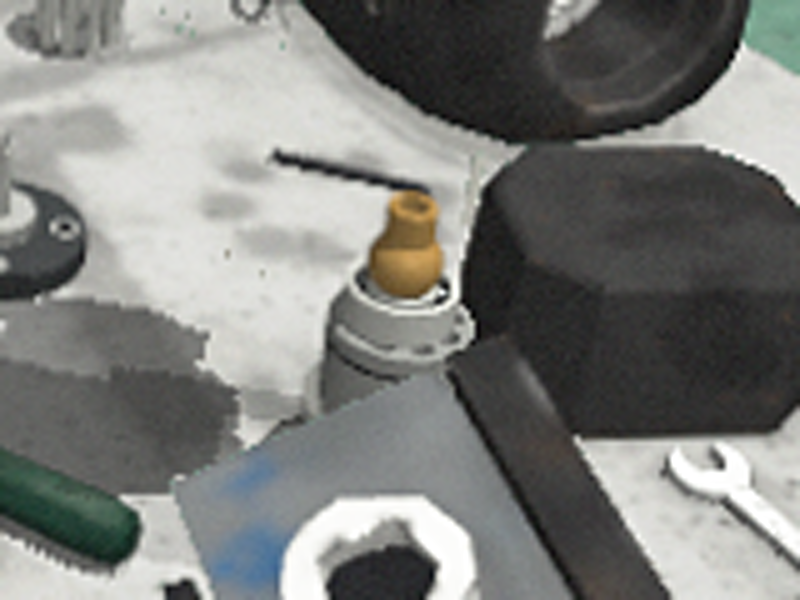

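```bash
cat >> h.py <<'E'
def guide_fit(n,pic,x,y,z0,R=12,S=8):
    hsv=cv2.cvtColor(pic,cv2.COLOR_RGB2HSV)
    c=proj(n,[[x,y,z0+20]])[0].astype(int); o=c-24
    sub=hsv[o[1]:o[1]+48,o[0]:o[0]+48]; m=((sub[...,0]>10)&(sub[...,0]<28)&(sub[...,1]>90)).astype(np.uint8)
    M=cv2.resize(m*255,None,fx=S,fy=S,interpolation=cv2.INTER_LINEAR)>127
    hub=np.concatenate([circ(0,0,z,10,36) for z in(24,39)]); 
    ball=np.concatenate([circ(0,0,z,np.sqrt(max(225-(z-13)**2,0)),36) for z in np.arange(2.5,25,1.5)])
    def f(q):
        I=np.zeros(M.shape,np.uint8)
        for P in(hub,ball):
            uv=(proj(n,P+[q[0],q[1],z0])-o+.5)*S-.5; cv2.fillConvexPoly(I,cv2.convexHull(np.round(uv).astype(np.int32)),1)
        I=I>0; return -(I&M).sum()/(I|M).sum()
    b=min((f((x+i,y+j)),x+i,y+j) for i in range(-R,R+1,2) for j in range(-R,R+1,2))
    b=min((f((b[1]+i,b[2]+j)),b[1]+i,b[2]+j) for i in np.arange(-2,2.1,.5) for j in np.arange(-2,2.1,.5))
    return b[1],b[2],-b[0]
E
python3 - <<'E'
from h import *
for n in("scene","top"): print(n,guide_fit(n,np.load("/tmp/%s0.npz"%n)["p"],569,-339,89.5))
to(569,-339,116)
E
```

```text
scene (np.float64(570.5), np.float64(-337.0), np.float64(0.8914580899083697))
top (np.float64(568.0), np.float64(-339.0), np.float64(0.8702594810379242))
t 3.35 tcp [ 568.4 -336.1  232. ] ty [0.279 0.96 ] j [-0.71  0.62  1.02  0.    1.49 -2.  ] w 0.499 F [0.1 0.6 0.6]
tool cm [-0.14 -0.26 11.6 ]
```

{"api": "step_arm", "payload": {
  "plan": "-0.1 -0.2 0 0 50;-0.1 -0.2 3 0 50;-0.1 -0.2 6 0 50;-0.1 -0.2 9 0 50;-0.1 -0.2 10.5 0 50;-0.1 -0.2 11.6 0 50;-0.1 -0.2 11.6 0 50;-0.1 -0.2 11.6 0 50"
}}

```text
time_s: 4.15
eef_pos: [569.0, -339.9, 116.4]
ee_rot: [0.001, 0.141, 0.99, -0.0]
force: [-0.2, 0.5, 0.2]
grip_width: 0.502
```

{"api": "step_arm", "payload": {
  "plan": "0 0 0 0 30;0 0 0 0 15;0 0 0 0 15;0 0 0 0 15;0 0 0 0 15;0 0 0 0 15"
}}

```text
time_s: 4.75
eef_pos: [569.0, -339.9, 116.1]
ee_rot: [0.001, 0.141, 0.99, -0.0]
force: [1.9, 1.0, 6.3]
grip_width: 0.213
```

Run:
```python
from h import *
to(569,-338,220)
for n in("scene","top"):
    p,d=cams.capture(n); 
    if n=="scene": save(cv2.resize(p[170:290,340:500],None,fx=5,fy=5,interpolation=cv2.INTER_CUBIC),"s2.png")
```

```text
t 4.75 tcp [ 569.  -339.9  116.1] ty [0.28 0.96] j [-0.71  0.71  1.18  0.    1.25 -2.  ] w 0.213 F [1.9 1.  6.3]
tool cm [  0.04   0.18 -10.39]
```

View pics/s2.png

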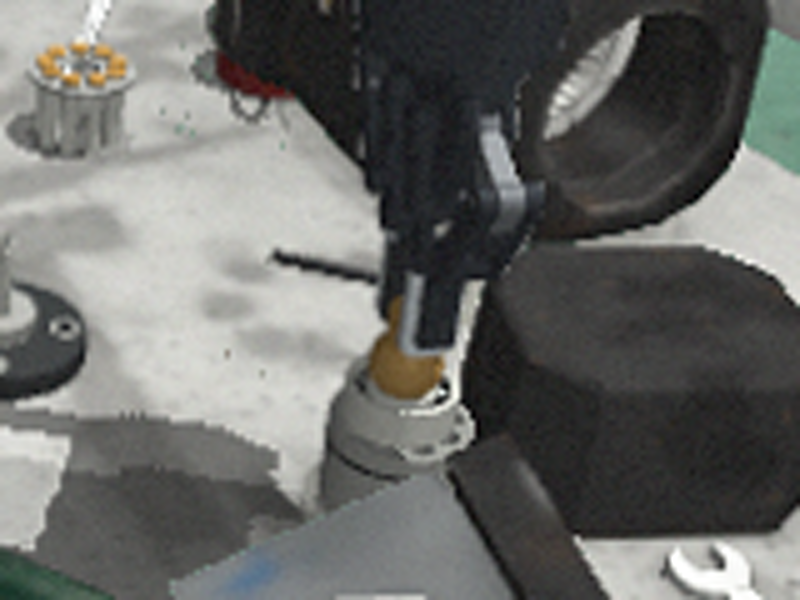

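{"api": "step_arm", "payload": {
  "plan": "0 0 0 0 5;0 0 -0.5 0 5;0 0 -2 0 5;0 0 -5 0 5;0 0 -9 0 5;0 0 -11.5 0 5;0 0 -11.5 0 5"
}}

```text
time_s: 5.55
eef_pos: [569.3, -340.6, 234.3]
ee_rot: [0.003, 0.141, 0.99, -0.002]
force: [0.1, 0.3, -0.5]
grip_width: 0.211
```

{"api": "step_arm", "payload": {
  "plan": "0.2 2 0 0 5;0.5 6 0 0 5;1 10 0 0 5;1.5 15 0 0 5;2 20 0 0 5;2.5 25 0 0 5;3 30 0 0 5;3.4 35 0 0 5;3.6 38.5 0 0 5;3.65 39.8 0 0 5"
}}

```text
time_s: 6.55
eef_pos: [644.2, 57.0, 228.4]
ee_rot: [-0.002, 0.139, 0.99, 0.0]
force: [0.0, -0.5, -0.8]
grip_width: 0.215
```

{"api": "step_arm", "payload": {
  "plan": "0 0 0 0 5;0 0 4 0 5;0 0 8 0 5;0 0 11 0 5;0 0 11 0 5;0 0 11 0 5"
}}

```text
time_s: 7.15
eef_pos: [645.1, 51.3, 121.0]
ee_rot: [0.0, 0.142, 0.99, -0.0]
force: [0.1, -0.3, 0.4]
grip_width: 0.212
```

Run:
```python
from h import *
to(645,51,68)
for n,o in(("scene",(275,105)),("top",(210,90))):
    p,d=cams.capture(n); save(cv2.resize(p[o[1]:o[1]+120,o[0]:o[0]+160],None,fx=5,fy=5,interpolation=cv2.INTER_CUBIC),"g_%s.png"%n)
    s=readout.sense()["eef_pos"]; print(n,guide_fit(n,p,s[0],s[1],s[2]-116.1+89.5,R=8), np.round(fitc(n,p,645,51,[(44,31,1)])[0],1))
```

```text
t 7.15 tcp [645.1  51.3 121. ] ty [0.281 0.96 ] j [-0.1   0.67  1.23 -0.    1.24 -1.39] w 0.212 F [ 0.1 -0.3  0.4]
tool cm [ 0.   -0.03  5.3 ]
scene (np.float64(645.2110492967612), np.float64(52.03379237600155), np.float64(0.3757275069172789)) [661.4  38.7]
top (np.float64(635.9007677650457), np.float64(41.74412932974815), np.float64(-0.0)) [661.9  39.4]
```

View pics/g_scene.png

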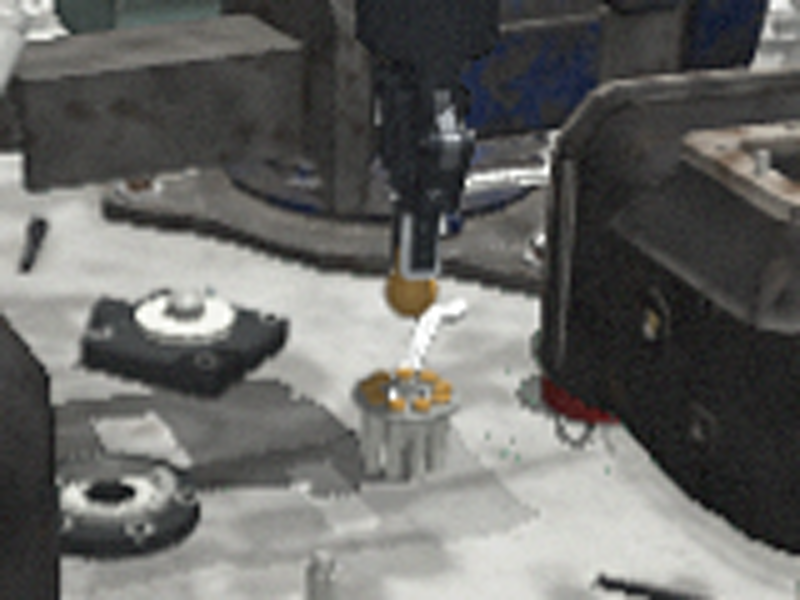

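Run:
```python
from h import *
im=cv2.imread("pics/g_scene.png")[...,::-1]; hsv=cv2.cvtColor(np.ascontiguousarray(im),cv2.COLOR_RGB2HSV)
m=((hsv[...,0]>8)&(hsv[...,0]<28)&(hsv[...,1]>90)).astype(np.uint8); m[:240]=0;m[335:]=0
pts=np.argwhere(m)[:,::-1]; lo=pts[pts[:,1]>280]
c,r=cv2.minEnclosingCircle(np.ascontiguousarray(lo.astype(np.float32)))
print("full px extents cols",(pts[:,0].min(),pts[:,0].max()),"rows",(pts[:,1].min(),pts[:,1].max()))
for row in range(270,318,6):
    q=pts[pts[:,1]==row]; print(row,q[:,0].min(),q[:,0].max(),q[:,0].mean()) if len(q) else 0
P=lambda x,y,z:((proj("scene",[[x,y,z]])[0]-[275,105])+.5)*5-.5
print("pred ball",P(645.1,51.3,107.4),"under",P(645.1,51.3,94.4),"hole avg",P(645,51.2,44),"per mm x",P(646,51,44)-P(645,51,44),"y",P(645,52,44)-P(645,51,44))
```

```text
full px extents cols (np.int64(388), np.int64(680)) rows (np.int64(247), np.int64(327))
270 396 397 396.5
276 391 400 395.5
282 389 434 411.5
288 388 436 412.0
294 388 435 411.5
300 390 433 411.5
306 393 427 410.0
312 401 421 411.0
pred ball [410.74978354 291.8010669 ] under [409.58350945 313.2921399 ] hole avg [405.05935395 394.78673548] per mm x [ 1.53311825 -0.30718445] y [-0.86630189 -0.69945633]
```

{"api": "step_arm", "payload": {
  "plan": "0 0 1 0 5;0 0 2 0 5;0 0 3 0 5;0 0 4 0 5;0 0 4.5 0 5;0 0 4.8 0 5;0 0 5 0 5;0 0 5.1 0 5;0 0 5.2 0 5;0 0 5.2 0 5"
}}

```text
time_s: 8.25
eef_pos: [645.5, 52.3, 69.1]
ee_rot: [0.001, 0.141, 0.99, -0.0]
force: [-0.8, -0.3, 3.4]
grip_width: 0.217
```

Run:
```python
from h import *
to(645,51,68)
p,d=cams.capture("scene"); save(cv2.resize(p[150:240,300:420],None,fx=6,fy=6,interpolation=cv2.INTER_CUBIC),"g2.png")
```

```text
t 8.25 tcp [645.5  52.3  69.1] ty [0.28 0.96] j [-0.1   0.73  1.28 -0.    1.13 -1.39] w 0.217 F [-0.8 -0.3  3.4]
tool cm [ 0.01 -0.14  0.11]
```

View pics/g2.png

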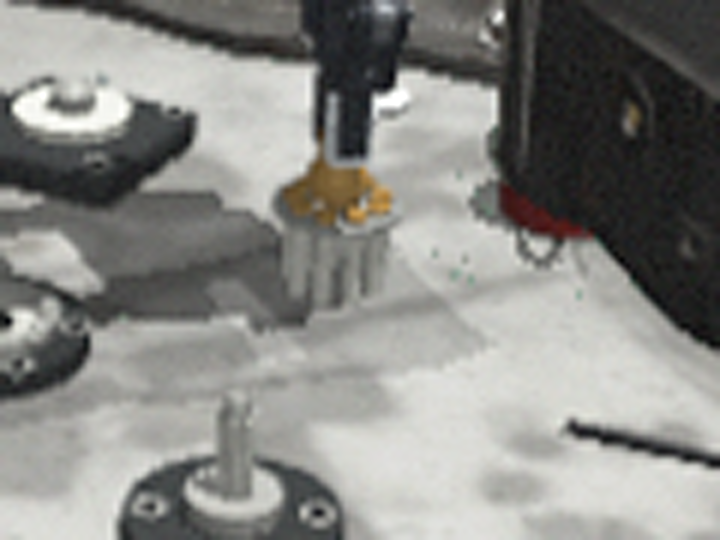

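{"api": "step_arm", "payload": {
  "plan": "0 0 0.08 0 20;0 0 0.08 0 24;0 0 0.08 0 28;0 0 0.08 0 34;0 0 0.08 0 40;0 0 0 0 45;0 0 -1 0 50;0 0 -4 0 50;0 0 -8 0 50;0 0 -12 0 50"
}}

```text
time_s: 9.3
eef_pos: [644.8, 52.5, 190.4]
ee_rot: [0.0, 0.141, 0.99, 0.0]
force: [0.5, 0.2, 0.5]
grip_width: 0.499
```

{"api": "step_arm", "payload": {
  "plan": "-0.2 -2 -2 0 55;-0.5 -6 -4 0 55;-1 -10 -4 0 55;-1.5 -15 -4 0 55;-2 -20 -4 0 60;-2.5 -25 -4 0 65;-3 -30 -4 0 70;-3.4 -35 -4 0 75;-3.6 -38.5 -4 0 75;-3.6 -39 -4 0 75"
}}

```text
time_s: 10.3
eef_pos: [568.7, -336.0, 228.6]
ee_rot: [0.0, 0.144, 0.99, -0.0]
force: [0.1, 0.4, 0.3]
grip_width: 0.75
```

Run:
```python
from h import *
P=[]
for n in("scene","top"):
    p,d=cams.capture(n); np.savez("/tmp/%s1.npz"%n,p=p,d=d)
    print(n,"guide",guide_fit(n,p,645,51,41.5),"stack bearing",np.round(fitc(n,p,569,-339,[(92,23,1)])[0],1))
    o=(307,160) if n=="scene" else (240,130)
    P.append(cv2.resize(p[o[1]:o[1]+60,o[0]:o[0]+80],None,fx=5,fy=5,interpolation=cv2.INTER_CUBIC))
save(np.hstack(P),"g3.png"); to(569,-339,90)
```

```text
scene guide (np.float64(644.5), np.float64(46.0), np.float64(0.6872033415606608)) stack bearing [ 570.7 -337.5]
top guide (np.float64(645.5), np.float64(53.5), np.float64(0.4981212638770282)) stack bearing [ 587.8 -325. ]
t 10.4 tcp [ 570.  -332.6  228.6] ty [0.281 0.96 ] j [-0.71  0.63  1.03  0.    1.48 -1.99] w 0.754 F [-0.2  0.2  0.5]
tool cm [-0.08 -0.64 13.86]
```

View pics/g3.png

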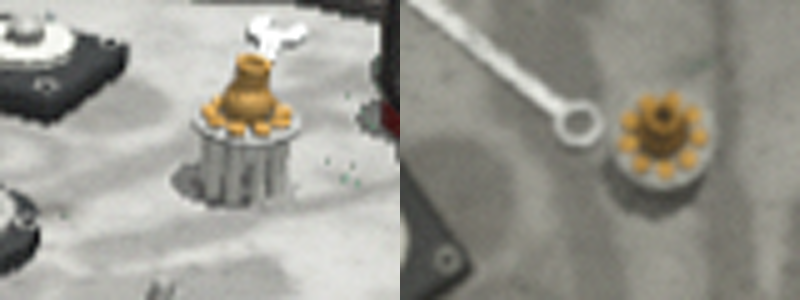

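{"api": "step_arm", "payload": {
  "plan": "-0.1 -0.57 2 0 75;-0.1 -0.57 5 0 75;-0.1 -0.57 9 0 75;-0.1 -0.57 12 0 75;-0.1 -0.57 13.8 0 75;-0.1 -0.57 14.75 0 75;-0.1 -0.57 14.75 0 70;-0.1 -0.57 14.75 0 60;-0.1 -0.57 14.75 0 50;-0.1 -0.57 14.75 0 40",
  "grip_force": 40
}}

```text
time_s: 11.4
eef_pos: [570.5, -337.9, 82.8]
ee_rot: [0.001, 0.141, 0.99, -0.001]
force: [0.5, 1.9, 6.4]
grip_width: 0.507
```

{"api": "step_arm", "payload": {
  "plan": "0 0 0 0 40;0 0 0 0 40;0 0 0 0 40;0 0 0 0 40"
}}

```text
time_s: 11.8
eef_pos: [570.5, -337.9, 82.8]
ee_rot: [0.001, 0.141, 0.99, -0.001]
force: [0.7, 2.5, 5.1]
grip_width: 0.514
```

Run:
```python
from h import *
to(569.3,-338.3,81)
p,d=cams.capture("scene"); save(cv2.resize(p[200:300,360:493],None,fx=6,fy=6,interpolation=cv2.INTER_CUBIC),"b1.png")
```

```text
t 11.8 tcp [ 570.5 -337.9   82.8] ty [0.28 0.96] j [-0.71  0.75  1.21  0.    1.18 -2.  ] w 0.514 F [0.7 2.5 5.1]
tool cm [ 0.11 -0.07  0.18]
```

View pics/b1.png

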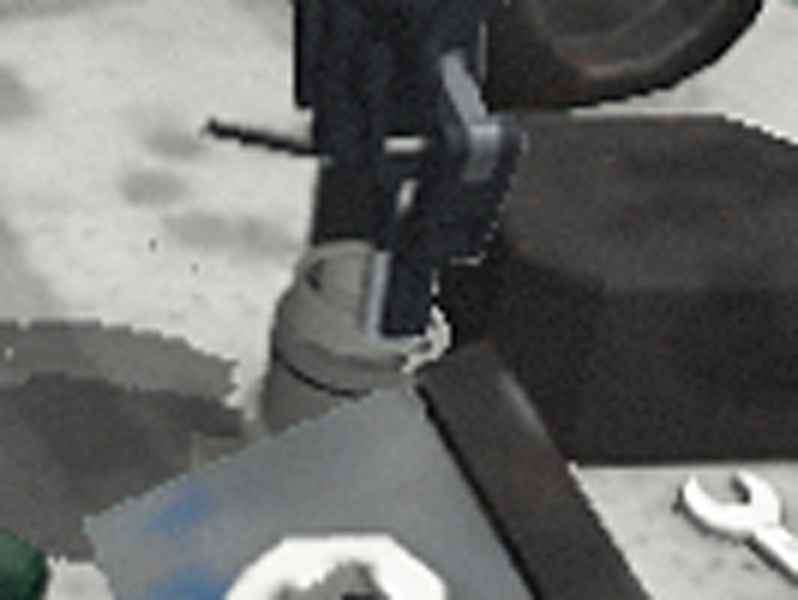

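{"api": "step_arm", "payload": {
  "plan": "0 0 0 0 30;0 0 -0.5 0 30;0 0 -2 0 30;0 0 -5 0 30;0 0 -9 0 30;0 0 -13 0 30;0 0 -14.7 0 30;0 0 -14.7 0 30"
}}

```text
time_s: 12.65
eef_pos: [570.4, -338.3, 231.9]
ee_rot: [0.003, 0.141, 0.99, -0.002]
force: [-0.2, -0.7, -2.2]
grip_width: 0.511
```

{"api": "step_arm", "payload": {
  "plan": "1 2 0 0 30;3 6 0 0 30;5.5 10 0 0 30;8 14 0 0 30;11 19 0 0 30;14 24 0 0 30;17 28.5 0 0 30;19.5 32.5 0 0 30;20.7 34.8 0 0 30;21 35.3 0 0 30"
}}

```text
time_s: 13.65
eef_pos: [465.1, 63.5, 227.2]
ee_rot: [-0.001, 0.139, 0.99, 0.0]
force: [-0.2, 0.0, -0.7]
grip_width: 0.509
```

{"api": "step_arm", "payload": {
  "plan": "0 0 0 0 30;0 0 4 0 30;0 0 8 0 30;0 0 12 0 30;0 0 15 0 30;0 0 17 0 30;0 0 18 0 30;0 0 18 0 30;0 0 18 0 30"
}}

```text
time_s: 14.55
eef_pos: [467.6, 59.4, 48.5]
ee_rot: [0.001, 0.142, 0.99, -0.0]
force: [0.9, 0.0, -1.7]
grip_width: 0.508
```

Run:
```python
from h import *
to(467.6,60.2,20.8)
p,d=cams.capture("scene"); save(cv2.resize(p[150:250,260:393],None,fx=6,fy=6,interpolation=cv2.INTER_CUBIC),"b2.png"); np.savez("/tmp/b2.npz",p=p,d=d)
P=lambda x,y,z:((proj("scene",[[x,y,z]])[0]-[260,150])+.5)*6-.5
s=readout.sense()["eef_pos"]
print("bearing axis top",P(s[0]-1,s[1]+.3,s[2]-6.8+16),"bottom",P(s[0]-1,s[1]+.3,s[2]-6.8),"mate z20",P(466.6,60.5,20))
```

```text
t 14.55 tcp [467.6  59.4  48.5] ty [0.281 0.96 ] j [-0.12  0.44  1.86 -0.    0.84 -1.41] w 0.508 F [ 0.9  0.  -1.7]
tool cm [0.03 0.08 2.77]
bearing axis top [220.0699032  237.86920363] bottom [220.55180196 269.69878693] mate z20 [220.4030767  312.05693544]
```

View pics/b2.png

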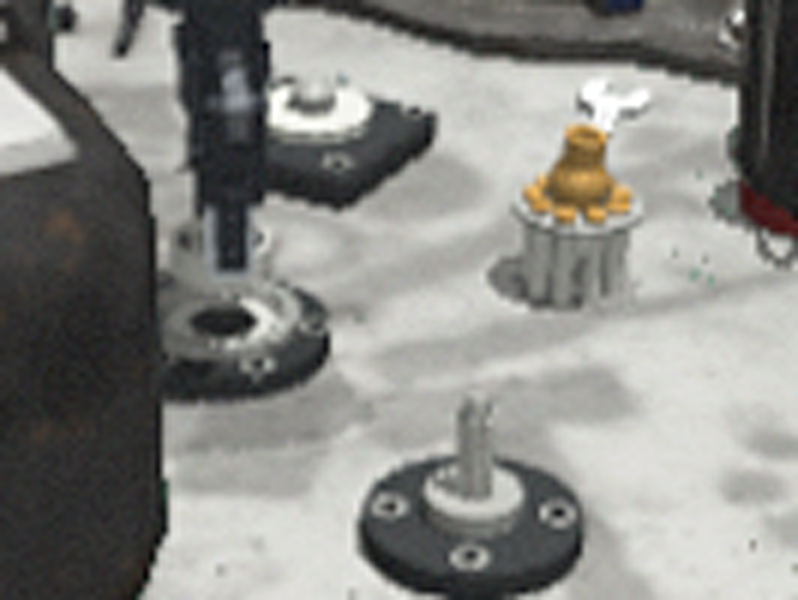

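{"api": "step_arm", "payload": {
  "plan": "0.02 0.16 0 0 30;0.02 0.16 0.7 0 30;0.02 0.16 1.2 0 30;0.02 0.16 1.6 0 30;0.02 0.16 1.9 0 30;0.02 0.16 2.2 0 30;0.02 0.16 2.4 0 30;0.02 0.16 2.55 0 30;0.02 0.16 2.65 0 30;0.02 0.16 2.65 0 30"
}}

```text
time_s: 15.6
eef_pos: [467.2, 61.5, 21.2]
ee_rot: [-0.0, 0.141, 0.99, 0.0]
force: [-1.0, 0.2, -1.2]
grip_width: 0.511
```

Run:
```python
from h import *
to(467.8,61,20.8)
```

```text
t 15.6 tcp [467.2  61.5  21.2] ty [0.28 0.96] j [-0.12  0.49  1.88  0.    0.77 -1.41] w 0.511 F [-1.   0.2 -1.2]
tool cm [-0.07 -0.04  0.04]
```

{"api": "step_arm", "payload": {
  "plan": "0 0 0.07 0 50;0 0 0.07 0 52;0 0 0.07 0 54;0 0 0.07 0 58;0 0 0.07 0 64;0 0 0.07 0 70;0 0 0 0 72;0 0 -2 0 75;0 0 -6 0 80;0 0 -10 0 85"
}}

```text
time_s: 16.6
eef_pos: [466.7, 61.6, 122.3]
ee_rot: [-0.001, 0.141, 0.99, -0.0]
force: [0.0, -0.1, 0.5]
grip_width: 0.85
```

{"api": "step_arm", "payload": {
  "plan": "-1 -1 -3 0 90;-3 -4 -6 0 90;-5.5 -8 -10 0 90;-8 -13 -11 0 90;-11 -18 -11 0 90;-14 -23 -11 0 90;-17 -27.5 -11 0 90;-19.5 -32 -11 0 90;-20.7 -34.8 -11 0 90;-21 -35.3 -11 0 90"
}}

```text
time_s: 17.6
eef_pos: [569.5, -339.8, 230.3]
ee_rot: [-0.0, 0.143, 0.99, -0.0]
force: [-0.3, 0.4, -0.5]
grip_width: 0.898
```

Run:
```python
from h import *
P=[]
for n in("scene","top"):
    p,d=cams.capture(n); np.savez("/tmp/%s2.npz"%n,p=p,d=d)
    print(n,"bearing",np.round(fitc(n,p,467,61,[(30,23,1)],R=8)[0],1),"block",np.round(fitc(n,p,569,-339,[(76,29,1)],R=8),1) if n=="scene" else 0)
    o=(260,170) if n=="scene" else (250,190)
    P.append(cv2.resize(p[o[1]:o[1]+60,o[0]:o[0]+80],None,fx=5,fy=5,interpolation=cv2.INTER_CUBIC))
save(np.hstack(P),"b3.png"); to(569.8,-338,48)
```

```text
Traceback (most recent call last):
ValueError: setting an array element with a sequence. The requested array has an inhomogeneous shape after 1 dimensions. The detected shape was (2,) + inhomogeneous part.
```

Run:
```python
from h import *
P=[]
for n in("scene","top"):
    p,d=cams.capture(n); np.savez("/tmp/%s2.npz"%n,p=p,d=d)
    print(n,"bearing",np.round(fitc(n,p,467,61,[(30,23,1)],R=8)[0],1),"flange",np.round(fitc(n,p,467,61,[(20,36,1)],R=8)[0],1),"block",fitc(n,p,569,-339,[(76,29,1)],R=8) if n=="scene" else 0)
    o=(260,170) if n=="scene" else (250,190)
    P.append(cv2.resize(p[o[1]:o[1]+60,o[0]:o[0]+80],None,fx=5,fy=5,interpolation=cv2.INTER_CUBIC))
p=np.load("/tmp/scene2.npz")["p"]; P2=cv2.resize(p[225:285,380:487],(800,450),interpolation=cv2.INTER_CUBIC)
save(np.vstack([np.hstack(P)[:,:800],P2[:300]]),"b3.png"); to(569.8,-338,48)
```

```text
scene bearing [466.6  61.7] flange [467.6  61.7] block (array([ 570.71873033, -339.96635705]), np.float64(27.29969024658203))
top bearing [464.5  68.8] flange [476.4  69.7] block 0
t 17.75 tcp [ 569.7 -337.3  230.3] ty [0.282 0.959] j [-0.71  0.63  1.02  0.    1.49 -2.  ] w 0.901 F [ 0.3  0.  -0.2]
tool cm [-0.06 -0.08 18.23]
```

View pics/b3.png

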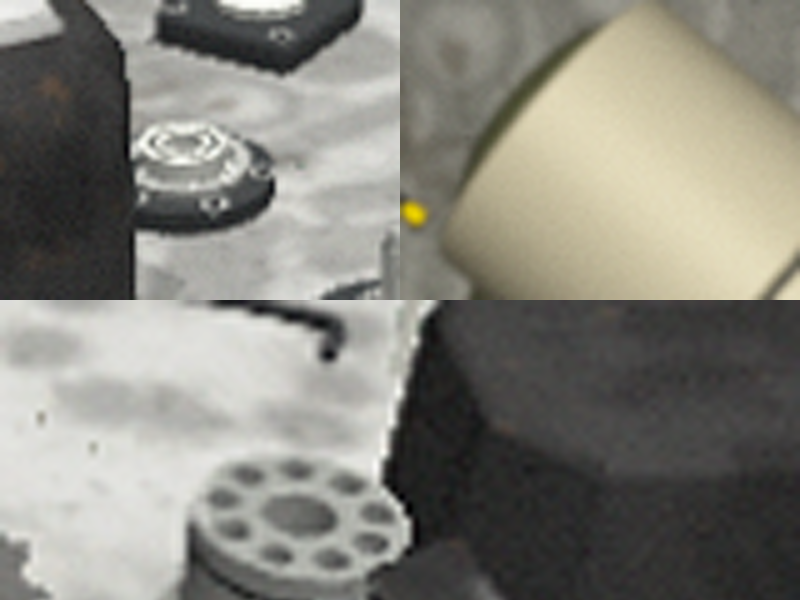

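{"api": "step_arm", "payload": {
  "plan": "-0.05 -0.27 3 0 92;-0.05 -0.27 7 0 92;-0.05 -0.27 11 0 92;-0.05 -0.27 14 0 92;-0.05 -0.27 16.5 0 92;-0.05 -0.27 18 0 92;-0.05 -0.27 18.45 0 92;-0.05 -0.27 18.45 0 85;-0.05 -0.27 18.45 0 75;-0.05 -0.27 18.45 0 65",
  "grip_force": 80
}}

```text
time_s: 18.75
eef_pos: [570.3, -339.4, 48.8]
ee_rot: [0.001, 0.141, 0.99, -0.001]
force: [-1.0, -1.5, 1.3]
grip_width: 0.665
```

{"api": "step_arm", "payload": {
  "plan": "0 0 0 0 60;0 0 0 0 55;0 0 0 0 50;0 0 0 0 50;0 0 0 0 50"
}}

```text
time_s: 19.25
eef_pos: [570.3, -339.5, 49.0]
ee_rot: [0.001, 0.141, 0.99, -0.001]
force: [-1.4, 0.8, 6.5]
grip_width: 0.654
```

{"api": "step_arm", "payload": {
  "plan": "0 0 0 0 40;0 0 -0.2 0 40;0 0 -0.6 0 40;0 0 -1.2 0 40;0 0 -2 0 40;0 0 -3 0 40;0 0 -3 0 40"
}}

```text
time_s: 19.95
eef_pos: [570.4, -339.5, 78.9]
ee_rot: [0.001, 0.141, 0.99, -0.001]
force: [0.2, 0.1, -6.2]
grip_width: 0.652
```

Run:
```python
from h import *
to(569.4,-340,230)
p,d=cams.capture("scene"); save(cv2.resize(p[210:310,360:493],None,fx=6,fy=6,interpolation=cv2.INTER_CUBIC),"k1.png")
```

```text
t 19.95 tcp [ 570.4 -339.5   78.9] ty [0.28 0.96] j [-0.71  0.75  1.21  0.    1.18 -2.  ] w 0.652 F [ 0.2  0.1 -6.2]
tool cm [  0.04  -0.1  -15.11]
```

View pics/k1.png

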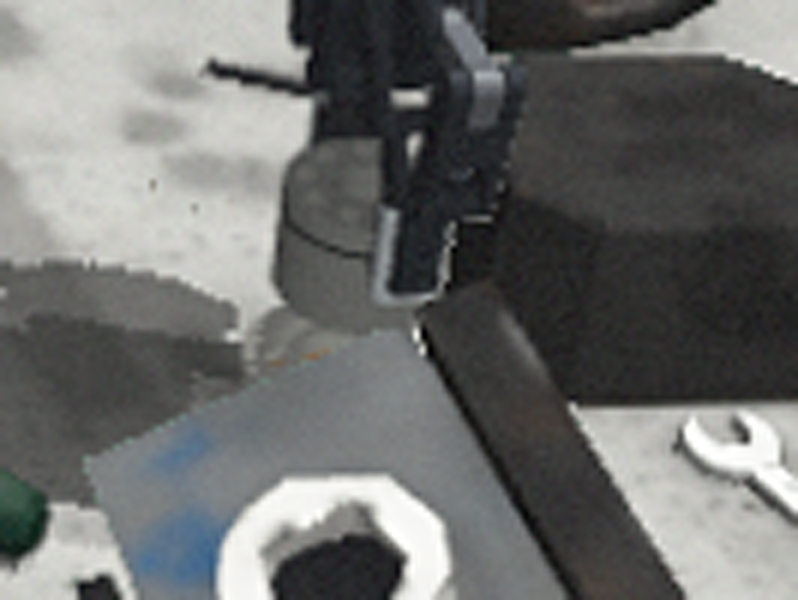

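{"api": "step_arm", "payload": {
  "plan": "0 0 -2 0 40;0 0 -5 0 40;1 1 -7 0 40;3 4 -7 0 40;5.5 8 -7 0 40;8 11.5 -7 0 40;10.5 15 -7 0 40;12.2 17.5 -7 0 40;12.83 18.43 -7 0 40;12.83 18.43 -7 0 40"
}}

```text
time_s: 21.0
eef_pos: [497.9, -125.0, 147.0]
ee_rot: [0.0, 0.141, 0.99, 0.0]
force: [0.1, -0.1, -5.2]
grip_width: 0.654
```

{"api": "step_arm", "payload": {
  "plan": "0 0 0 0 40;0 0 2 0 40;0 0 4 0 40;0 0 5.5 0 40;0 0 5.5 0 40;0 0 5.5 0 40"
}}

```text
time_s: 21.6
eef_pos: [498.6, -127.0, 92.1]
ee_rot: [0.0, 0.142, 0.99, -0.0]
force: [-0.0, -0.9, -5.4]
grip_width: 0.653
```

Run:
```python
from h import *
to(498.8,-126.6,37)
s=readout.sense()["eef_pos"]; zb=s[2]-13
p,d=cams.capture("scene"); np.savez("/tmp/k2.npz",p=p,d=d)
o=(285,165); save(cv2.resize(p[o[1]:o[1]+100,o[0]:o[0]+133],None,fx=6,fy=6,interpolation=cv2.INTER_CUBIC),"k2.png")
q=lambda P:((proj("scene",P)-o)+.5)*6-.5
for nm,(x,y,z,r) in dict(bottom=(s[0]-.53,s[1]+.15,zb,29),top=(s[0]-.53,s[1]+.15,zb+40,29),foot=(498.3,-126.4,14,45),shoulder=(498.3,-126.4,24,20)).items():
    u=q(circ(x,y,z,r)); print(nm,"cols",u[:,0].min().round(1),u[:,0].max().round(1),"rows",u[:,1].min().round(1),u[:,1].max().round(1))
print("px/mm x,y",q([[499,-126,24]])-q([[498,-126,24]]),q([[498,-125,24]])-q([[498,-126,24]]))
```

```text
t 21.6 tcp [ 498.6 -127.    92.1] ty [0.281 0.96 ] j [-0.48  0.45  1.7  -0.    0.99 -1.76] w 0.653 F [-0.  -0.9 -5.4]
tool cm [-0.01  0.04  5.51]
bottom cols 251.9 401.3 rows 245.0 318.6
top cols 253.9 406.1 rows 155.3 225.5
foot cols 208.9 433.7 rows 363.1 485.0
shoulder cols 271.9 372.2 rows 374.2 427.8
px/mm x,y [[ 2.22792943 -0.54704684]] [[-1.14999901 -1.22211461]]
```

View pics/k2.png

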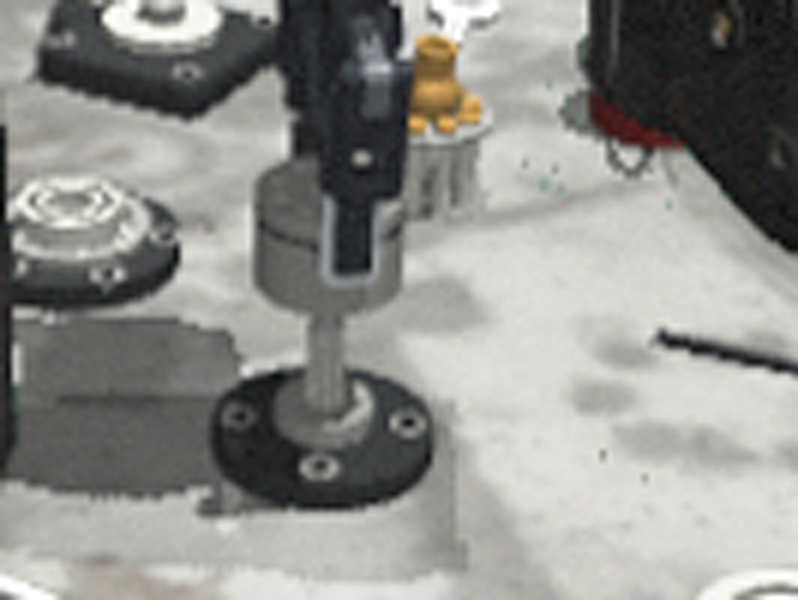

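{"api": "step_arm", "payload": {
  "plan": "0 0.09 0 0 40;0 0.09 0.4 0 40;0 0.09 0.8 0 40;0 0.09 1.2 0 40;0 0.09 1.6 0 40;0 0.09 2 0 40;0 0.09 2.3 0 40;0 0.09 2.3 0 40"
}}

```text
time_s: 22.45
eef_pos: [498.2, -125.0, 68.3]
ee_rot: [-0.0, 0.141, 0.99, 0.0]
force: [-0.8, 0.5, -5.7]
grip_width: 0.654
```

{"api": "step_arm", "payload": {
  "plan": "0 0 0.5 0 40;0 0 1 0 40;0 0 1.5 0 40;0 0 2 0 40;0 0 2.4 0 40;0 0 2.7 0 40;0 0 2.9 0 40;0 0 3 0 40;0 0 3.05 0 40;0 0 3.05 0 40"
}}

```text
time_s: 23.45
eef_pos: [498.5, -125.2, 38.4]
ee_rot: [0.0, 0.141, 0.99, -0.0]
force: [0.5, -0.4, -6.6]
grip_width: 0.652
```

{"api": "step_arm", "payload": {
  "plan": "0 0 0.05 0 40;0 0 0.1 0 40;0 0 0.12 0 40;0 0 0.12 0 40"
}}

```text
time_s: 23.85
eef_pos: [498.4, -125.2, 37.1]
ee_rot: [0.0, 0.141, 0.99, -0.0]
force: [0.1, -1.3, -6.5]
grip_width: 0.654
```

{"api": "step_arm", "payload": {
  "plan": "0 0 0.05 0 40;0 0 0.1 0 40;0 0 0.1 0 40;0 0 0.1 0 40"
}}

```text
time_s: 24.25
eef_pos: [498.4, -125.2, 37.0]
ee_rot: [0.0, 0.141, 0.99, -0.0]
force: [-5.1, 2.0, 6.5]
grip_width: 0.649
```

{"api": "step_arm", "payload": {
  "plan": "0 0 0 0 66;0 0 0 0 70;0 0 0 0 76;0 0 0 0 84;0 0 0 0 92;0 0 -0.3 0 95;0 0 -3 0 95;0 0 -8 0 95;0 0 -13 0 95;0 0 -18 0 95"
}}

```text
time_s: 25.25
eef_pos: [498.0, -125.0, 218.4]
ee_rot: [0.0, 0.141, 0.99, -0.0]
force: [0.9, 0.2, -0.8]
grip_width: 0.947
```

Run:
```python
from h import *
to(569.5,-339,230)
P=[]
for n,o,w in(("scene",(385,240),(66,50)),("top",(400,155),(66,50))):
    p,d=cams.capture(n); np.savez("/tmp/%s3.npz"%n,p=p,d=d)
    print(n,"plate",fitc(n,p,569,-339,[(36,34,1)],R=8),"bore",fitc(n,p,569,-339,[(36,15,-1)],R=8),"block",fitc(n,p,498,-126,[(64,29,1)],R=8),"cover",fitc(n,p,588,233,[(30,31,1)],R=8))
    P.append(cv2.resize(p[o[1]:o[1]+50,o[0]:o[0]+66],(396,300),interpolation=cv2.INTER_CUBIC))
a=np.hstack(P)
P=[]
for n,o in(("scene",(300,195)),("top",(200,155))):
    p=np.load("/tmp/%s3.npz"%n)["p"]; P.append(cv2.resize(p[o[1]:o[1]+50,o[0]:o[0]+66],(396,300),interpolation=cv2.INTER_CUBIC))
save(np.vstack([a,np.hstack(P)]),"p1.png")
```

```text
t 25.25 tcp [ 498.  -125.   218.4] ty [0.28 0.96] j [-0.47  0.3   1.55 -0.    1.29 -1.76] w 0.947 F [ 0.9  0.2 -0.8]
tool cm [-12.85 -18.55  -1.15]
scene plate (array([ 568.46227112, -338.55014507]), np.float64(26.402753829956055)) bore (array([ 568.61923218, -338.53765869]), np.float64(33.93535614013672)) block (array([ 489.15938143, -132.67786194]), np.float64(8.1472749710083)) cover (array([589.96233082, 234.99532509]), np.float64(56.05840301513672))
top plate (array([ 566.75342614, -341.75263385]), np.float64(65.15909576416016)) bore (array([ 567.32011223, -341.76576328]), np.float64(27.02570343017578)) block (array([ 505.2316365 , -136.87760089]), np.float64(16.110355377197266)) cover (array([587.14825439, 231.98245239]), np.float64(79.39701080322266))
```

View pics/p1.png

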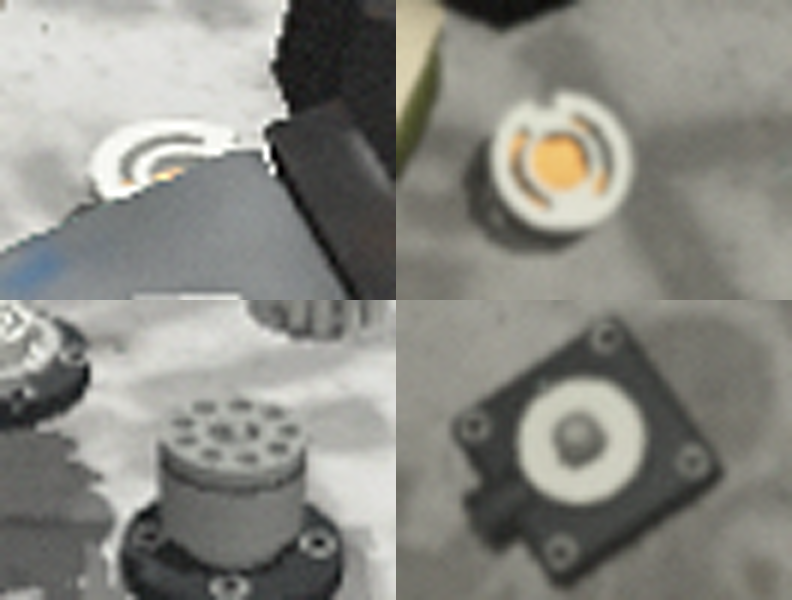

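```bash
cat > ang.py <<'E'
from h import *
p=np.load("/tmp/top3.npz")["p"]; g=cv2.cvtColor(p,cv2.COLOR_RGB2GRAY).astype(np.float32)
def ring(cx,cy,z,r,a): return samp(g,proj("top",np.stack([cx+r*np.cos(a),cy+r*np.sin(a),np.full(len(a),z)],-1)))
a=np.radians(np.arange(-180,180,1.))
pl=np.mean([ring(567.0,-341.75,36,r,a) for r in(28.5,29.5,30.5,31.5,32.5)],0)
w=np.clip(np.median(pl)-pl-25,0,None); w[np.abs((np.degrees(a)-20+180)%360-180)>35]=0
print("notch deg",np.degrees((a*w).sum()/w.sum()).round(2)); print("profile",[(int(np.degrees(a[i])),int(pl[i])) for i in range(160,240,4)])
# cover square: contrast along 4 sides, centre free
def f(q):
    x,y,t=q; t=np.radians(t); s=0
    for k in(0,2,3):   # sides +x,-x... side k normal angle t+k*90 ; skip k=1 (+y pipe boss)
        n=np.array([np.cos(t+k*np.pi/2),np.sin(t+k*np.pi/2)]); e=np.array([-n[1],n[0]])
        u=np.linspace(-46,46,60)[:,None]
        A=np.c_[np.array([x,y])+n*47+e*u,np.full(60,22)]; B=np.c_[np.array([x,y])+n*53+e*u,np.full(60,22)]
        s+=np.mean(samp(g,proj("top",B))-samp(g,proj("top",A)))
    return -s
best=min((f((587.1+i,232+j,t)),587.1+i,232+j,t) for i in range(-4,5,2) for j in range(-4,5,2) for t in np.arange(20,55,1.))
o=minimize(f,best[1:],method="Nelder-Mead",options=dict(initial_simplex=[best[1:],(best[1]+1,*best[2:]),(best[1],best[2]+1,best[3]),(*best[1:3],best[3]+1)])); print("cover",best,o.x.round(2),o.fun)
cx,cy=587.1,232.0
for z in(30,36):
  pr=ring(cx,cy,z,31.5,a); print("pin prof z",z,[(int(np.degrees(a[i])),int(pr[i])) for i in range(195,240,3)])
q=lambda P:((proj("scene",P)-(285,165))+.5)*6-.5
T=np.array([498.6,-127.0,92.1]); ty=np.array([.28,.96,0])
for dz in(0,3,6,9): print("finger end +%d"%dz,q([T-29*ty+[0,0,dz],T-43.5*ty+[0,0,dz]]).round(0).tolist())
E
python3 ang.py
```

```text
notch deg 12.55
profile [(-20, 209), (-16, 209), (-12, 211), (-8, 213), (-4, 213), (0, 195), (4, 168), (8, 146), (12, 139), (16, 146), (20, 161), (24, 184), (28, 202), (32, 212), (36, 215), (40, 216), (44, 217), (48, 215), (52, 213), (56, 213)]
cover (np.float32(-141.53714), 585.1, 230, np.float64(35.0)) [584.69 229.64  34.63] -143.7044677734375
pin prof z 30 [(14, 132), (18, 129), (21, 124), (24, 125), (27, 125), (29, 129), (33, 126), (36, 127), (39, 125), (42, 128), (45, 132), (48, 136), (51, 136), (54, 135), (57, 134)]
pin prof z 36 [(14, 92), (18, 88), (21, 87), (24, 93), (27, 95), (29, 98), (33, 106), (36, 111), (39, 99), (42, 93), (45, 90), (48, 92), (51, 95), (54, 93), (57, 96)]
finger end +0 [[344.0, 288.0], [352.0, 308.0]]
finger end +3 [[344.0, 281.0], [352.0, 301.0]]
finger end +6 [[345.0, 274.0], [353.0, 293.0]]
finger end +9 [[345.0, 267.0], [353.0, 286.0]]
```

{"api": "step_arm", "payload": {
  "plan": "-2 -3 0 0 100;-5 -7 0 0 100;-8 -11.5 0 -2 100;-11 -16 0 -4 100;-12.5 -18.3 0 -6 100;-12.78 -18.65 0 -6 100;-12.78 -18.65 0 -6 100;-12.78 -18.65 0 -6 100"
}}

```text
time_s: 26.15
eef_pos: [568.9, -339.0, 216.0]
ee_rot: [-0.0, 0.089, 0.996, 0.0]
force: [-0.6, -0.2, 0.7]
grip_width: 1.0
```

{"api": "step_arm", "payload": {
  "plan": "0 0 4 0 100;0 0 8 0 100;0 0 12 0 100;0 0 14 0 100;0 0 14 0 100;0 0 14 0 100"
}}

```text
time_s: 26.75
eef_pos: [569.4, -339.5, 77.6]
ee_rot: [0.001, 0.089, 0.996, -0.0]
force: [0.1, -1.1, -0.4]
grip_width: 1.001
```

Run:
```python
from h import *
to(568.5,-339.8,18)
```

```text
t 26.75 tcp [ 569.4 -339.5   77.6] ty [0.177 0.984] j [-0.71  0.75  1.21  0.    1.18 -2.11] w 1.001 F [ 0.1 -1.1 -0.4]
tool cm [ 0.09 -0.04  5.96]
```

{"api": "step_arm", "payload": {
  "plan": "0.08 -0.04 1.5 0 100;0.08 -0.04 3 0 100;0.08 -0.04 4.2 0 100;0.08 -0.04 5 0 100;0.08 -0.04 5.6 0 100;0.08 -0.04 5.95 0 100;0.08 -0.04 5.95 0 100;0.08 -0.04 5.95 0 100",
  "grip_force": 60
}}

```text
time_s: 27.55
eef_pos: [568.2, -340.4, 17.0]
ee_rot: [0.0, 0.089, 0.996, -0.0]
force: [-0.2, -0.0, -0.4]
grip_width: 1.002
```

{"api": "step_arm", "payload": {
  "plan": "0 0 0 0 92;0 0 0 0 86;0 0 0 0 80;0 0 0 0 74;0 0 0 0 68;0 0 0 0 65;0 0 0 0 65;0 0 0 0 65"
}}

```text
time_s: 28.35
eef_pos: [568.4, -340.4, 17.7]
ee_rot: [0.001, 0.089, 0.996, -0.0]
force: [-0.6, 1.0, 5.7]
grip_width: 0.761
```

{"api": "step_arm", "payload": {
  "plan": "0 0 0 0 60;0 0 -0.2 0 60;0 0 -0.6 0 60;0 0 -1.5 0 60;0 0 -3 0 60;0 0 -3 0 60"
}}

```text
time_s: 28.95
eef_pos: [569.1, -341.1, 49.7]
ee_rot: [0.002, 0.089, 0.996, -0.001]
force: [0.3, -0.3, -1.4]
grip_width: 0.759
```

Run:
```python
from h import *
to(568.5,-339.8,18)
```

```text
t 28.95 tcp [ 569.1 -341.1   49.7] ty [0.178 0.984] j [-0.72  0.79  1.23 -0.    1.12 -2.11] w 0.759 F [ 0.3 -0.3 -1.4]
tool cm [0.09 0.13 3.17]
```

{"api": "step_arm", "payload": {
  "plan": "0 0 -3 0 60;0 0 -7 0 60;0 0 -11 0 60;0 0 -14.5 0 60;0 0 -17 0 60;0.3 2 -18 0 60;0.9 6 -18 0 60;1.5 10 -18 0 60;2.2 15 -18 0 60;2.9 20 -18 0 60"
}}

```text
time_s: 29.95
eef_pos: [574.3, -136.4, 225.9]
ee_rot: [-0.001, 0.09, 0.996, 0.0]
force: [1.0, 1.0, -1.4]
grip_width: 0.765
```

{"api": "step_arm", "payload": {
  "plan": "0.6 4 0 0 60;1.3 9 0 0 60;2 14 0 0 60;2.7 18.5 0 0 60;3.4 23.5 0 0 60;4.1 28 0 0 60;4.7 32 0 0 60;5.2 35.3 0 0 60;5.38 36.97 0 0 60;5.38 36.97 0 0 60"
}}

```text
time_s: 30.95
eef_pos: [587.1, 236.2, 225.8]
ee_rot: [-0.001, 0.088, 0.996, -0.0]
force: [0.5, -0.3, -2.6]
grip_width: 0.762
```

{"api": "step_arm", "payload": {
  "plan": "0 0 0 -5 60;0 0 1 -10 60;0 0 4 -15 60;0 0 8 -20 60;0 0 11 -22.2 60;0 0 12 -22.2 60;0 0 12 -22.2 60;0 0 12 -22.2 60"
}}

```text
time_s: 31.75
eef_pos: [588.8, 233.8, 108.4]
ee_rot: [0.001, -0.103, 0.995, 0.0]
force: [0.2, -0.2, -1.7]
grip_width: 0.764
```

Run:
```python
from h import *
to(589,234.3,19.7)
s=readout.sense()["eef_pos"]
for n,o in(("scene",(265,110)),("top",(185,140))):
    p,d=cams.capture(n); np.savez("/tmp/%s4.npz"%n,p=p,d=d)
    z=s[2]+18.3
    print(n,"plate",fitc(n,p,s[0],s[1],[(z,34,1)],R=8))
    if n=="scene": A=p[110:210,265:398]
    else: B=p[140:215,185:285]
save(np.hstack([cv2.resize(A,(400,300),interpolation=cv2.INTER_CUBIC),cv2.resize(B,(400,300),interpolation=cv2.INTER_CUBIC)]),"v1.png")
```

```text
t 31.75 tcp [588.8 233.8 108.4] ty [-0.206  0.979] j [ 0.19  0.66  1.3  -0.    1.18 -1.58] w 0.764 F [ 0.2 -0.2 -1.7]
tool cm [-0.    0.05  8.87]
scene plate (array([590.51974735, 238.38284594]), np.float64(11.209362030029297))
top plate (array([587.44952107, 244.31621683]), np.float64(22.77585792541504))
```

View pics/v1.png

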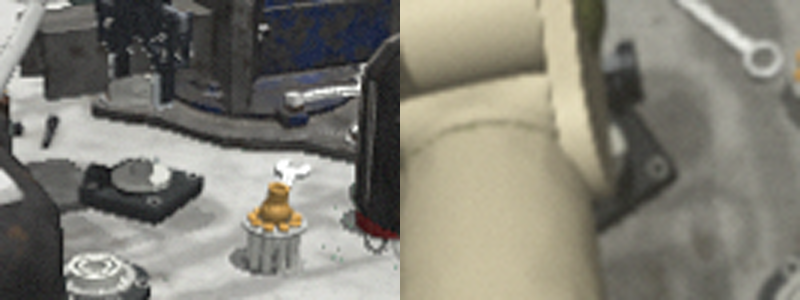

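Run:
```python
from h import *
D=np.load("/tmp/scene4.npz"); W=cloud("scene",D["d"]); 
r=np.hypot(W[...,0]-588.8,W[...,1]-233.8); m=(r<60)&(W[...,2]>100)
print(m.sum(), np.histogram(W[m][:,2],bins=np.arange(100,210,10)))
v,u=np.nonzero(m); print(u.min(),u.max(),v.min(),v.max())
k=(r<50)&(W[...,2]>104)&(W[...,2]<126); v,u=np.nonzero(k)
print(k.sum(),u.min(),u.max(),v.min(),v.max(),W[k].mean(0),W[k].min(0),W[k].max(0))
c=proj("scene",circ(588.8,233.8,122.7,34)); print("pred plate top cols",c[:,0].min(),c[:,0].max(),"rows",c[:,1].min(),c[:,1].max())
c=proj("scene",circ(588.8,233.8,118.7,34))
p=D["p"]; x0,x1,y0,y1=int(c[:,0].min())-12,int(c[:,0].max())+12,int(c[:,1].min())-14,int(c[:,1].max())+45
A=p[y0:y1,x0:x1]; print((x0,y0),A.shape); save(cv2.resize(A,None,fx=9,fy=9,interpolation=cv2.INTER_CUBIC),"v2.png")
```

```text
1601 (array([  0,  11, 147,  48,  50,  43,  52,  56,  68,  67]), array([100, 110, 120, 130, 140, 150, 160, 170, 180, 190, 200]))
291 327 43 146
75 301 322 135 146 [579.70505184 218.59296107 122.75134194] [554.22883321 184.44333796 115.15827528] [608.68489493 265.89271302 125.9486311 ]
pred plate top cols 300.2785447882311 322.50109071581244 rows 136.17973484379092 143.75270426057992
(288, 123) (67, 46, 3)
```

View pics/v2.png

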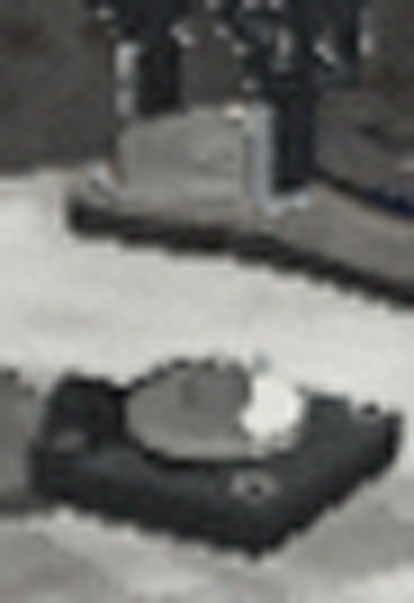

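{"api": "step_arm", "payload": {
  "plan": "0 0.05 1.5 0 60;0 0.05 3 0 60;0 0.05 4.5 0 60;0 0.05 6 0 60;0 0.05 6.6 0 60;0 0.05 7 0 60;0 0.05 7.3 0 60;0 0.05 7.5 0 60;0 0.05 7.5 0 60"
}}

```text
time_s: 32.75
eef_pos: [588.0, 234.6, 31.7]
ee_rot: [0.0, -0.104, 0.995, 0.0]
force: [-0.3, 0.9, -2.3]
grip_width: 0.761
```

Run:
```python
from h import *
to(589,234.3,19.7)
s=readout.sense()["eef_pos"]
for n in("scene","top"):
    p,d=cams.capture(n); np.savez("/tmp/%s5.npz"%n,p=p,d=d)
    print(n,"plate",fitc(n,p,s[0],s[1],[(s[2]+18.3,34,1)],R=8))
```

```text
t 32.75 tcp [588.  234.6  31.7] ty [-0.207  0.978] j [ 0.19  0.75  1.35  0.    1.04 -1.58] w 0.761 F [-0.3  0.9 -2.3]
tool cm [-0.09 -0.05  1.2 ]
scene plate (array([573.72290549, 234.01342227]), np.float64(18.094804763793945))
top plate (array([597.6720932 , 246.04021951]), np.float64(19.154541015625))
```

{"api": "step_arm", "payload": {
  "plan": "-0.07 0 0.1 0 60;-0.07 0 0.2 0 60;-0.07 0 0.3 0 60;-0.07 0 0.4 0 60;-0.07 0 0.5 0 60;-0.07 0 0.5 0 60"
}}

```text
time_s: 33.45
eef_pos: [588.4, 234.7, 26.4]
ee_rot: [-0.0, -0.104, 0.995, -0.0]
force: [0.0, -0.3, -1.3]
grip_width: 0.765
```

Run:
```python
from h import *
to(589,234.3,19.7); print(readout.sense()["wrist_torque"])
```

```text
t 33.45 tcp [588.4 234.7  26.4] ty [-0.207  0.978] j [ 0.19  0.76  1.35 -0.    1.03 -1.58] w 0.765 F [ 0.  -0.3 -1.3]
tool cm [-0.05 -0.06  0.67]
[0.01137156 0.04346239 0.04779417]
```

{"api": "step_arm", "payload": {
  "plan": "0 0 0.1 0 60;0 0 0.2 0 60;0 0 0.3 0 60;0 0 0.4 0 60;0 0 0.5 0 60;0 0 0.58 0 60;0 0 0.62 0 60;0 0 0.62 0 60"
}}

```text
time_s: 34.25
eef_pos: [588.5, 234.8, 20.3]
ee_rot: [-0.0, -0.104, 0.995, -0.0]
force: [-0.6, -0.3, -1.3]
grip_width: 0.758
```

{"api": "step_arm", "payload": {
  "plan": "0 0 0.05 0 60;0 0 0.08 0 60;0 0 0.08 0 60"
}}

```text
time_s: 34.55
eef_pos: [588.6, 234.8, 19.7]
ee_rot: [0.0, -0.104, 0.995, -0.0]
force: [-0.8, 0.3, 0.5]
grip_width: 0.764
```

{"api": "step_arm", "payload": {
  "plan": "0 0 0.03 0 60;0 0 0.05 0 60;0 0 0.05 0 60"
}}

```text
time_s: 34.85
eef_pos: [588.6, 234.8, 19.7]
ee_rot: [0.0, -0.104, 0.995, -0.0]
force: [-3.5, -1.5, 4.8]
grip_width: 0.762
```

{"api": "step_arm", "payload": {
  "plan": "0 0 0 0 78;0 0 0 0 82;0 0 0 0 87;0 0 0 0 93;0 0 0 0 100;0 0 -0.3 0 100;0 0 -3 0 100;0 0 -8 0 100;0 0 -13 0 100;0 0 -18 0 100"
}}

```text
time_s: 35.85
eef_pos: [588.2, 234.7, 201.4]
ee_rot: [0.0, -0.104, 0.995, 0.0]
force: [0.4, 0.9, -0.1]
grip_width: 1.0
```

{"api": "step_arm", "payload": {
  "plan": "0 -4 -3 0 100;0 -8 -3 0 100;0 -13 -3 0 100;0 -18 -3 0 100;0 -23 -3 0 100;0 -28 -3 0 100;0 -32 -3 0 100;0 -35 -3 0 100;0 -35 -3 0 100"
}}

```text
time_s: 36.75
eef_pos: [661.0, -111.6, 228.6]
ee_rot: [-0.0, -0.102, 0.995, -0.0]
force: [0.6, -0.5, -0.1]
grip_width: 1.001
```

Run:
```python
from h import *
to(589,234.3,200)
I=[]
for n in("scene","top"):
    p,d=cams.capture(n); np.savez("/tmp/%s6.npz"%n,p=p,d=d)
    print(n,"plate",fitc(n,p,589,234,[(38,34,1)],R=8),"block",fitc(n,p,498,-126,[(64,29,1)],R=8),"bearing",fitc(n,p,467,61,[(30,23,1)],R=8))
    for x,y in((589,234),(645,51),(467,61),(498,-126)):
        u=proj(n,[[x,y,45]])[0].astype(int); I.append(cv2.resize(p[u[1]-22:u[1]+22,u[0]-22:u[0]+22],(200,200),interpolation=cv2.INTER_CUBIC))
save(np.vstack([np.hstack(I[:4]),np.hstack(I[4:])]),"fin.png")
g=cv2.cvtColor(p,cv2.COLOR_RGB2GRAY).astype(np.float32); a=np.radians(np.arange(-180,180,1.))
pl=np.mean([samp(g,proj("top",np.stack([587.0+r*np.cos(a),232+r*np.sin(a),np.full(360,38)],-1))) for r in(28.5,29.5,30.5,31.5,32.5)],0)
print([(int(np.degrees(a[i])),int(pl[i])) for i in range(190,250,4)])
```

```text
t 36.75 tcp [ 661.  -111.6  228.6] ty [-0.203  0.979] j [-0.34  0.65  0.99 -0.    1.5  -2.12] w 1.001 F [ 0.6 -0.5 -0.1]
tool cm [ 0.04 35.33  2.84]
scene plate (array([588.65579653, 234.90686822]), np.float64(42.58604431152344)) block (array([ 498.81835556, -125.40468025]), np.float64(38.619014739990234)) bearing (array([459.44465709,  64.27466881]), np.float64(25.85441780090332))
top plate (array([586.5 , 232.75]), np.float64(78.06002044677734)) block (array([ 496.30780971, -127.13505703]), np.float64(25.49579620361328)) bearing (array([468.60664344,  72.25762508]), np.float64(9.849003791809082))
[(10, 193), (14, 192), (18, 191), (22, 190), (26, 170), (29, 145), (34, 130), (38, 116), (42, 114), (46, 142), (50, 175), (54, 191), (58, 194), (62, 195), (66, 195)]
```

View pics/fin.png

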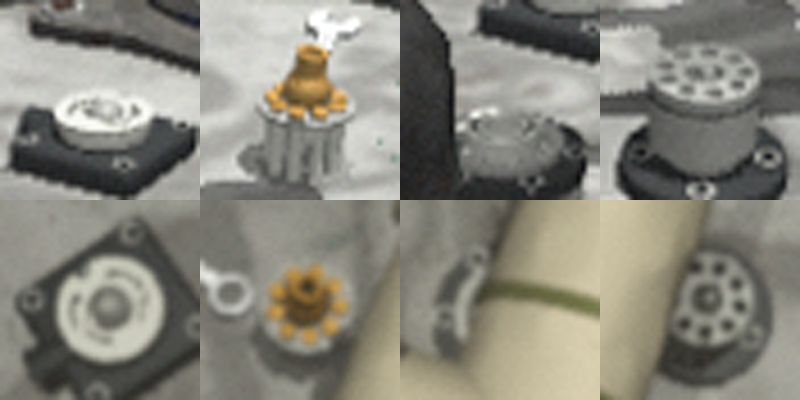

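```bash
python3 -c "
from rig import workorder; print(workorder.finish_job())"
```

```text
the job is handed in; nothing more can be done
None
```

All four parts came off the stack in order, went onto their mates, and were let go. I handed the job in at about 37 s; it reported no verdict.

**Lowering:** Block and plate were lowered until the wrist force showed contact. That happened within about 0.1 mm of the height worked out for a seated part: TCP 37.0 mm for the block and 19.7 mm for the plate. The ball guide was let go at light contact, about 3 N. The bearing went freely into its pocket and was let go about 0.4 mm above its floor.

**Last pictures:** All parts look level and seated, and the gripper is clear of everything.
- **Ball guide:** it stands upright in the centre of the piston set.
- **Cylinder block:** it is down on the shoulder of the grey shaft, not the yellow one.
- **Valve plate:** it lies flat. Its notch is at about 36–38°, against 35–36° for the end cover and pin, so about 0.05 rad off at worst against the 0.12 allowed.

**Checks that failed or disagreed:**
- In the final pictures the arm hid the bearing from the top camera and the circle fit in the scene view was poor. Its centring rests on the earlier scene fit, about 1 mm off the flange axis.
- The two cameras disagree by 2–3 mm throughout. I settled that against the measured arm position.

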